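# Wind the bench timer and hold the slide-drying box open at 45 degrees

### The job

The freshly mounted slides need a timed airing: first wind the clockwork timer fully, clockwise to its stop, while the drying box is still shut. Then raise the box's self-closing lid to 45 degrees, in line with the red bars on its sides, and finish while still holding it there steadily, because it falls shut if let go. Leave the other things on the bench where they are.

Things in the scene. Friction and masses are not known exactly. Their poses are not given: they have to be found in the camera images.
- drying_box: Blue slide-drying box fixed to the bench, 200 (x) x 220 (y) x 80 high, open top under the lid, slides standing in racks inside. Origin: centre of the underside; z up, x points from the front (grip side) to the hinge side; its yaw is the yaw of the lid's grip too. Red bars on its two sides rise from the hinge line at 45 degrees towards the front, 75 long: they show where the lid must stand.
- lid (a joint): Hinge of the lid (white frame 12 thick with a clear pane, about 0.4 kg): 0 = shut (level), grows as the front edge rises; 45 degrees = 0.785 rad; stop at 1.3 rad. Weight and a closing spring always pull it shut; lifting takes about 3 to 6 N upward at the grip.
- lid_grip (a point): Centre of the orange grip at the middle of the lid's front edge, 240 from the hinge line and moving with the lid; 86 above the bench when shut. The grip is a cylinder of 22 diameter and 34 long, lying along the box's y, its centre 36 in front of the lid's edge, on a steel neck 14 wide and 10 thick. Pinched on its two end faces (fingers closing along the box's y) from above it can swivel between the fingers as the lid rises. Axes: those of the lid (at 0 like the box's).
- lid_hinge (a point): Point on the lid's hinge line, in the middle of the box's width, 100 behind the box's centre and 86 above the bench; the line runs along the box's y. At lid angle a the grip lies 240 cos(a) in front of it and 240 sin(a) above it.
- timer: Grey round clockwork timer fixed to the bench, 88 diameter, 55 high, white dial on top with twelve ticks. Origin: centre of the underside, z up.
- key_grip (a point): Point on the timer's vertical axis at the height to grip the winding key, 82 above the bench. The key is a black upright wing 44 long (point x, red at the +x end), 12 thick (point y), from 65 to 97 above the bench; the axes turn with the key. Grip it across its thickness.
- key (a joint): Angle wound, rad: grows as the key turns clockwise seen from above; stop at 3.6 (fully wound), found at 0.2 to 1.1. Light spring, about 0.03 N m, and about 0.06 N m of friction: a ratchet-like drag that keeps the key where it is let go, so it can be wound by several partial turns.
- stain_bottle: Bystander: amber bottle, black cap, 42 diameter, 95 high, behind the timer. Origin: centre of the underside.
- petri_dish: Bystander: shallow glass dish, 90 diameter, 16 high, behind the box. Origin: centre of the underside.
- phone: Bystander: black phone lying flat, 150 x 72 x 9, in front of the robot. Origin: centre of the underside.
- coverslip_box: Bystander: green and white box 62 x 47 x 26. Origin: centre of the underside.
- oil_jar: Bystander: glass jar with a blue cap, 48 diameter, 55 high. Origin: centre of the underside.
- mug: Bystander: white mug, 80 diameter, 90 high, to the right. Origin: centre of the underside.

How it is judged:
By the outcome, as a careful person would: the job done as asked, in the order asked, and still so for the second after the job is handed in, while the arm keeps its last pose, push and grip.
It also fails if it takes over 72 s, if anything falls off the work surface, if the arm or the gripper's body presses on something with over 40 N, if the wrist force passes 120 N, or if a joint passes its speed limit or range.

### The arm

A 7-joint arm with a two-finger parallel gripper is mounted at the origin on the work surface. World frame = base frame: x ahead of the robot, y to its left, z up, the work surface at z = 0. Lengths are in m, angles in degrees, forces in N, time in s.
With the tool pointing down it reaches from about 0.425 to 0.875 m from the base axis. Payload 4.7 kg.
Tool frame: the origin (TCP) lies midway between the tips of the shut fingers; the grasp point (between the pads) lies 19 mm behind it; z points along the fingers, x is the direction in which the jaws open and shut, and the axes are right-handed (so a half turn about z gives the same grasp; the last joint's range is limited). The gripper opens to 87 mm and grips with 3 to 60 N. Pads are 19 mm wide; open, the fingers measure 117 mm over their backs; the gripper's body (75 mm by 190 mm) begins 51 mm behind the grasp point.
Start: joints at [67.729, 18.392, -4.016, 83.108, 1.295, 78.541, -3.26], TCP at [0.255, -0.598, 0.223] pointing down, gripper open.
Joint ranges: [-163.93, 163.93], [-17.29, 119.83], [-79.2, 71.16], [3.27, 140.29], [-89.18, 269.18], [5.43, 117.66], [-154.24, 154.24]. Speed limits (degrees/s): [147.25, 147.25, 180, 180, 180, 180, 180].

### API

Orientations are given as [roll, pitch, yaw] about the fixed x, y, z axes, in that order (R = Rz(yaw) Ry(pitch) Rx(roll)).
In Python, from cell import env gives the robot as it stands.
- The arm moves only by the tool carry_out, never from a script. Its argument "plan" is a list of rows, each an object with "grip": the closure, from 0 (fully open) to 1 (shut); "dp": the shift along the tool's x, y, z in m, a list of three; "rotation": the turn, a rotation vector about the tool's x, y, z in degrees, a list of three. In form: [{"grip": grip, "dp": [dx, dy, dz], "rotation": [wx, wy, wz]}, ...]. A call has 1 to 8 rows; each row shifts and turns the pose as measured when the row begins, along the tool's axes as they then stand; what a row does not reach is not made up. A row lasts 1/12 s, in which the tool goes at most 41.7 mm and 7.16 degrees, less where a joint would pass 70% of its speed; a pose out of reach is approached as far as the arm can. A call is refused whole if a number of a shift passes 0.0417 or a number of a turn 7.16, either way. A call with a gripper value outside its range is refused whole. The fingers move at their own pace and stop on an object; "force" is the grip in N (left out, the last holds). Time passes only in rows, so rows that do not move let the fingers close. It gives the time, the measured TCP pose, the force and the opening at its end, in the units of the state.
- env.get_obs(): the state, without advancing time (a new reading comes with each control period).
- env.read_camera(name): name is "scene" or "top" or "wrist"; returns the picture (384x512x3 uint8, red, green, blue); there is no depth.
- env.camera_params(name): a dict with "fx", "fy", "cx", "cy" (pixels), "R" (3x3) and "t" (3): a world point X has camera coordinates R X + t. Camera axes: x right, y down, z forward; pixel columns grow to the right and rows downward; lengths in m; the calibration is good to about 2 mm. A picture is of the moment at which its call begins: read the wrist's pose just before it. camera_params takes no time and is no camera call; for the wrist camera it gives the pose at the moment of the call.
- env.sign_off(): hands the job in, once; it reports no verdict.
The state is a dict: "time_s": time; "qpos": joint angles; "joint_velocities": joint speeds; "effort": joint torques, N m; "tool_pos": TCP position; "tool_rot": TCP orientation; "force": force on the tool from outside, world axes, zero at the start; "wrist_torque": the same for the moment, N m; "grip_width": finger opening in m.
Only numpy, scipy, OpenCV 4.12 (cv2) and the standard library are available. Lean on these libraries where they do the work, as an engineer would, in place of code of your own. Each camera call takes 0.05 s, during which the arm holds its last target. There are 200 camera calls.

## Working session

There is one attempt and no reset: what is moved stays moved. The work goes in short steps, Python scripts to look and compute and a tool call to move; the robot and the scene stay as the last step left them, time stands still between calls to the robot, and variables do not carry over. Pictures are saved under pics/ and viewed, about 8 in all and at most 12, crops included, and the job is handed in when it is done.

Besides the shell and the picture viewer there is one more tool, called by a JSON object that holds its "op" and its "data". carry_out: Moves the arm, as the interface text tells. Its arguments: {"type":"object","properties":{"plan":{"type":"array","items":{"type":"object","properties":{"grip":{"type":"number"},"dp":{"type":"array","items":{"type":"number"}},"rotation":{"type":"array","items":{"type":"number"}}}}},"force":{"type":"number"}},"required":["plan"]}

```bash
mkdir -p pics; ls; python3 - <<'E'
from cell import env
import cv2,numpy as np
print(env.get_obs())
for n in("scene","top"):
    cv2.imwrite(f"pics/{n}0.png",cv2.cvtColor(env.read_camera(n),cv2.COLOR_RGB2BGR))
    print(n,env.camera_params(n))
a=cv2.imread("pics/scene0.png");b=cv2.imread("pics/top0.png")
E
```

```text
pics
{'time_s': 0.0, 'qpos': array([67.72720623, 18.43894198, -4.01535487, 83.1753278 ,  1.29634363,
       78.53800479, -3.25987504]), 'joint_velocities': array([ 0.04310666, -0.01307955, -0.19371077,  0.13512425,  0.07428317,
        0.0276055 , -0.06851001]), 'effort': array([-2.96711187e-05, -4.91296363e+01, -4.03870884e-01, -3.12527168e+01,
       -6.38241973e-02,  4.37527313e-02,  1.89922807e-04]), 'tool_pos': array([ 0.25455001, -0.59749732,  0.22145907]), 'tool_rot': array([ 1.79993001e+02,  1.06960783e-01, -6.69172281e+01]), 'force': array([ 0.44460639, -0.31808649, -1.39165415]), 'wrist_torque': array([-0.0282986 ,  0.01944143,  0.02170978]), 'grip_width': 0.08648356544496563}
scene {'fx': 424.9923307512439, 'fy': 424.9923307512439, 'cx': 264.0776088428039, 'cy': 192.36395879170408, 'R': array([[ 0.52946752,  0.84818133,  0.01589282],
       [ 0.69439207, -0.42255232, -0.58246819],
       [-0.48732309,  0.31943384, -0.81269812]]), 't': array([-0.2294166 , -0.36337306,  1.74898856])}
top {'fx': 359.4104979987097, 'fy': 359.4104979987097, 'cx': 251.02455924205086, 'cy': 187.3389100334449, 'R': array([[-0.00785647, -0.99990944, -0.01092619],
       [-0.9949641 ,  0.00890853, -0.09983525],
       [ 0.09992354,  0.01008682, -0.99494399]]), 't': array([-0.08752525,  0.54964887,  1.0028823 ])}
```

View pics/top0.png

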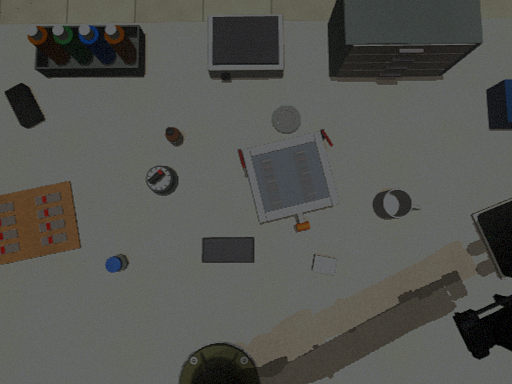

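View pics/scene0.png

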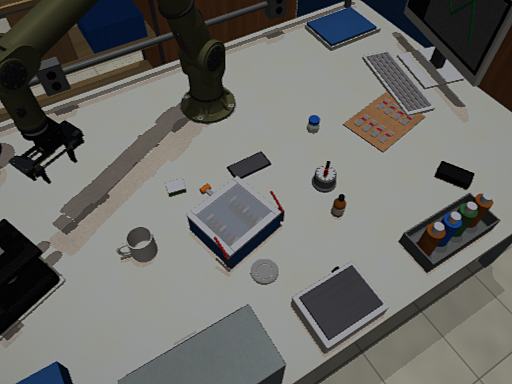

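```bash
cat > h.py <<'E'
import cv2,numpy as np
def cast(p,uv,z):
    R,t=np.array(p["R"]),np.array(p["t"]); c=-R.T@t
    d=R.T@np.array([(uv[0]-p["cx"])/p["fx"],(uv[1]-p["cy"])/p["fy"],1])
    return c+d*(z-c[2])/d[2]
def proj(p,X):
    x=np.array(p["R"])@np.array(X)+np.array(p["t"]); return np.array([p["fx"]*x[0]/x[2]+p["cx"],p["fy"]*x[1]/x[2]+p["cy"]])
def blobs(mask,amin=4):
    n,l,s,c=cv2.connectedComponentsWithStats(mask.astype(np.uint8))
    return [(c[i],s[i],l==i) for i in range(1,n) if s[i,4]>=amin]
E
python3 - <<'E'
from cell import env
from h import *
for n,roi in(("top",(120,100,350,290)),("scene",(150,140,370,300))):
    p=env.camera_params(n); a=cv2.imread(f"pics/{n}0.png"); h=cv2.cvtColor(a,cv2.COLOR_BGR2HSV).astype(int)
    H,S,V=h[...,0],h[...,1],h[...,2]
    m=np.zeros(H.shape,bool); m[roi[1]:roi[3],roi[0]:roi[2]]=1
    for nm,mk,z in(("orange",(H>7)&(H<20)&(S>170)&(V>100),.088),("red",((H<6)|(H>174))&(S>140)&(V>60),.095),("white",(S<60)&(V>150),.09)):
        for c,s,_ in blobs(mk&m,5): print(n,nm,c.round(1),s,cast(p,c,z).round(4))
a=cv2.imread("pics/top0.png");b=cv2.imread("pics/scene0.png")
o=np.hstack([cv2.resize(a[155:205,135:185],None,fx=8,fy=8,interpolation=2),cv2.resize(b[155:205,300:350],None,fx=8,fy=8,interpolation=2)])
o2=cv2.resize(a[120:245,230:350],None,fx=1.6*2,fy=3.2,interpolation=2)
cv2.imwrite("pics/crop1.png",o)
E
```

```text
top orange [303.3 225.8] [297 223  12   7  47] [ 0.4385 -0.2312  0.088 ]
top red [326.8 137.4] [322 130  11  16  32] [ 0.6761 -0.299   0.095 ]
top red [241.3 158.3] [239 150   6  18  35] [ 0.6212 -0.0671  0.095 ]
top red [159.5 171.5] [158 170   4   4  14] [0.5872 0.1535 0.095 ]
scene orange [204.8 187.5] [200 184  11   8  44] [ 0.4338 -0.2308  0.088 ]
scene red [325.9 169.1] [325 168   3   3   8] [0.5821 0.1516 0.095 ]
scene red [276.5 200.8] [271 191  12  20  39] [ 0.6042 -0.0617  0.095 ]
scene red [221.3 247.7] [214 237  15  21  59] [ 0.6604 -0.2928  0.095 ]
scene white [158.2 144.4] [153 140  10   9  17] [ 0.1826 -0.2845  0.09  ]
scene white [261.2 217.9] [  150   140   220   160 25652] [ 0.6311 -0.1356  0.09  ]
scene white [172.1 151.4] [170 150   6   3   8] [ 0.2374 -0.2565  0.09  ]
scene white [169.7 154.6] [168 153   4   4  10] [ 0.2465 -0.2698  0.09  ]
scene white [153. 167.] [152 166   3   3   5] [ 0.2678 -0.341   0.09  ]
```

View pics/crop1.png

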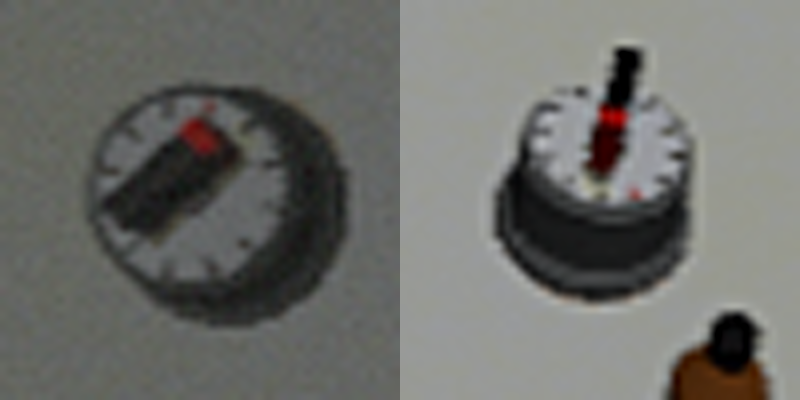

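```bash
cat >> h.py <<'E'
from scipy.spatial.transform import Rotation as Rn
def tri(p1,u1,p2,u2):
    A=[];b=[]
    for p,u in((p1,u1),(p2,u2)):
        c=cast(p,u,0);d=cast(p,u,1)-c;d/=np.linalg.norm(d);M=np.eye(3)-np.outer(d,d);A.append(M);b.append(M@c)
    return np.linalg.lstsq(np.vstack(A),np.hstack(b),rcond=None)[0]
def goto(o,pos,yaw):
    "total tool-frame rotation vector and shift (in the tool axes at the start) to reach pos, tool down, yaw"
    R=Rn.from_euler('xyz',o["tool_rot"],degrees=True); G=Rn.from_euler('xyz',[180,0,yaw],degrees=True)
    return (R.inv().apply(np.array(pos)-o["tool_pos"])).round(4),(R.inv()*G).as_rotvec(degrees=True).round(2)
E
python3 - <<'E'
from cell import env
from h import *
pt,ps=env.camera_params("top"),env.camera_params("scene")
print("dial",cast(pt,(159.0,177.7),.055),cast(ps,(325.8,173.3),.055))
r=cast(pt,(159.5,171.5),.097);b=cast(pt,(150.8,182),.097);print("key",r,b,(r+b)/2,np.linalg.norm(r-b),np.degrees(np.arctan2(*(r-b)[1::-1])))
g=tri(pt,(303.3,225.8),ps,(204.8,187.5));B1=tri(pt,(326.8,137.4),ps,(221.3,247.7));B2=tri(pt,(241.3,158.3),ps,(276.5,200.8))
print(g,B1,B2); d=B2-B1;print("yaw bars",np.degrees(np.arctan2(-d[0],d[1])),"len",np.linalg.norm(d)); m=(B1+B2)/2-g; print("yaw grip",np.degrees(np.arctan2(m[1],m[0])),np.linalg.norm(m[:2]))
print(goto(env.get_obs(),[.565,.155,.22],0))
E
```

```text
dial [0.57554426 0.16528894 0.055     ] [0.57388562 0.16411935 0.055     ]
key [0.5868783  0.15295392 0.097     ] [0.55866424 0.1758527  0.097     ] [0.57277127 0.16440331 0.097     ] 0.036337141399390004 -39.06308938332155
[ 0.43814031 -0.23134711  0.09346234] [ 0.6709115  -0.29582706  0.11468785] [ 0.61655169 -0.06915303  0.11624367]
yaw bars 13.485704176751538 len 0.23310624953199408
yaw grip 13.367902478081806 0.21131679705175863
(array([-0.5706, -0.5806,  0.0025]), array([-5.000e-02,  9.000e-02, -6.692e+01]))
```

{"op": "carry_out", "data": {"plan": [{"grip": 0,"dp": [-0.0285,-0.029,0],"rotation": [0,0,0]},{"grip": 0,"dp": [-0.0285,-0.029,0],"rotation": [0,0,0]},{"grip": 0,"dp": [-0.0285,-0.029,0],"rotation": [0,0,0]},{"grip": 0,"dp": [-0.0285,-0.029,0],"rotation": [0,0,0]},{"grip": 0,"dp": [-0.0285,-0.029,0],"rotation": [0,0,0]},{"grip": 0,"dp": [-0.0285,-0.029,0],"rotation": [0,0,0]},{"grip": 0,"dp": [-0.0285,-0.029,0],"rotation": [0,0,0]},{"grip": 0,"dp": [-0.0285,-0.029,0],"rotation": [0,0,0]}]}}

```text
time_s: 0.77
tool_pos: [0.3739, -0.2963, 0.2139]
tool_rot: [179.5, 0.5, -68.1]
force: [0.5, -0.4, -0.3]
grip_width: 0.0869
```

{"op": "carry_out", "data": {"plan": [{"grip": 0,"dp": [-0.0285,-0.029,0],"rotation": [0,0,0]},{"grip": 0,"dp": [-0.0285,-0.029,0],"rotation": [0,0,0]},{"grip": 0,"dp": [-0.0285,-0.029,0],"rotation": [0,0,0]},{"grip": 0,"dp": [-0.0285,-0.029,0],"rotation": [0,0,0]},{"grip": 0,"dp": [-0.0285,-0.029,0],"rotation": [0,0,0]},{"grip": 0,"dp": [-0.0285,-0.029,0],"rotation": [0,0,0]},{"grip": 0,"dp": [-0.0285,-0.029,0],"rotation": [0,0,0]},{"grip": 0,"dp": [-0.0285,-0.029,0],"rotation": [0,0,0]}]}}

```text
time_s: 1.43
tool_pos: [0.5022, 0.0111, 0.2122]
tool_rot: [179.4, 0.3, -68.2]
force: [0.9, -0.3, -0.6]
grip_width: 0.0871
```

```bash
python3 - <<'E'
from cell import env
from h import *
o=env.get_obs();print(o["time_s"],o["tool_pos"],o["tool_rot"],o["qpos"],goto(o,[.56,.15,.22],51))
E
```

```text
1.4333 [0.50218903 0.01110409 0.21215577] [179.39485744   0.28623921 -68.20822369] [ 32.68815319   3.12010314 -37.84330349 102.8483747    1.87385087
  75.35645191 -73.81609803] (array([-0.1075, -0.1052, -0.0084]), array([ 7.0000e-02,  8.0000e-01, -1.1921e+02]))
```

{"op": "carry_out", "data": {"plan": [{"grip": 0,"dp": [-0.027,-0.026,-0.002],"rotation": [0,0,0]},{"grip": 0,"dp": [-0.027,-0.026,-0.002],"rotation": [0,0,0]},{"grip": 0,"dp": [-0.027,-0.026,-0.002],"rotation": [0,0,0]},{"grip": 0,"dp": [-0.027,-0.026,-0.002],"rotation": [0,0,-7]},{"grip": 0,"dp": [0,0,0],"rotation": [0,0,-7.1]},{"grip": 0,"dp": [0,0,0],"rotation": [0,0,-7.1]},{"grip": 0,"dp": [0,0,0],"rotation": [0,0,-7.1]},{"grip": 0,"dp": [0,0,0],"rotation": [0,0,-7.1]}]}}

```text
time_s: 2.1
tool_pos: [0.5581, 0.1722, 0.2168]
tool_rot: [179.9, 1.0, -32.2]
force: [0.0, -0.4, 0.9]
grip_width: 0.0869
```

{"op": "carry_out", "data": {"plan": [{"grip": 0,"dp": [0,0,0],"rotation": [0,0,-7.1]},{"grip": 0,"dp": [0,0,0],"rotation": [0,0,-7.1]},{"grip": 0,"dp": [0,0,0],"rotation": [0,0,-7.1]},{"grip": 0,"dp": [0,0,0],"rotation": [0,0,-7.1]},{"grip": 0,"dp": [0,0,0],"rotation": [0,0,-7.1]},{"grip": 0,"dp": [0,0,0],"rotation": [0,0,-7.1]},{"grip": 0,"dp": [0,0,0],"rotation": [0,0,-7.1]},{"grip": 0,"dp": [0,0,0],"rotation": [0,0,-7.1]}]}}

```text
time_s: 2.77
tool_pos: [0.5555, 0.1719, 0.2128]
tool_rot: [-179.1, 1.0, 25.0]
force: [0.0, -1.2, 0.5]
grip_width: 0.0867
```

{"op": "carry_out", "data": {"plan": [{"grip": 0,"dp": [0,0,0],"rotation": [0,0,-7.1]},{"grip": 0,"dp": [0,0,0],"rotation": [0,0,-7.1]},{"grip": 0,"dp": [0,0,0],"rotation": [0,0,-7.1]},{"grip": 0,"dp": [0,0,0],"rotation": [0,0,0]}]}}

```text
time_s: 3.1
tool_pos: [0.5544, 0.1709, 0.2109]
tool_rot: [-178.6, 0.8, 46.7]
force: [0.3, 1.1, 0.2]
grip_width: 0.0867
```

```bash
python3 - <<'E'
from cell import env
from h import *
o=env.get_obs();p=env.camera_params("wrist");a=cv2.cvtColor(env.read_camera("wrist"),cv2.COLOR_RGB2BGR);cv2.imwrite("pics/w1.png",a)
np.save("w1.npy",p,allow_pickle=True)
print(o["time_s"],o["tool_pos"],o["tool_rot"],o["qpos"],goto(o,[.574,.1645,.16],51))
h=cv2.cvtColor(a,cv2.COLOR_BGR2HSV).astype(int);H,S,V=h[...,0],h[...,1],h[...,2]
for c,s,_ in blobs(((H<6)|(H>174))&(S>140)&(V>60),20): print("red",c,s,cast(p,c,.09))
print(proj(p,[.574,.1645,.055]),proj(p,[.574,.1645,.097]))
E
```

```text
3.1 [0.55441389 0.17091762 0.21085531] [-178.64967952    0.77540527   46.67675554] [ 31.12871871  21.98404239 -62.88488588  91.54480648  18.696705
  79.77757219  12.88076631] (array([0.0095, 0.0198, 0.0503]), array([-1.38,  0.72, -4.33]))
red [263.53 231.05] [257 227  14   9 100] [0.58771197 0.15171226 0.09      ]
[262.95550903 201.9748953 ] [263.70813787 213.7071659 ]
```

View pics/w1.png

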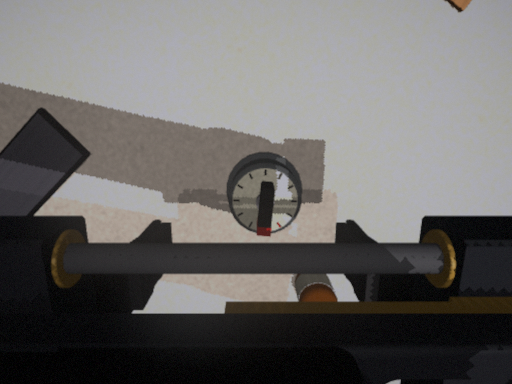

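```bash
python3 - <<'E'
from h import *
p=np.load("w1.npy",allow_pickle=True).item();a=cv2.imread("pics/w1.png")
g=cv2.cvtColor(a,cv2.COLOR_BGR2GRAY).astype(int);h=cv2.cvtColor(a,cv2.COLOR_BGR2HSV).astype(int)
m=np.zeros(g.shape,bool);m[176:240,238:292]=1
k=((g<45)|((h[...,1]>130)&((h[...,0]<6)|(h[...,0]>174))))&m
for c,s,l in sorted(blobs(k,60),key=lambda b:-b[1][4])[:3]:
    r=cv2.minAreaRect(np.argwhere(l)[:,::-1].astype(np.float32));print(c,s,r)
    P=np.argwhere(l)[:,::-1].astype(np.float32);vx,vy,x,y=cv2.fitLine(P,cv2.DIST_L2,0,.01,.01).ravel()
    if vy<0: vx,vy=-vx,-vy
    q=cast(p,(x+20*vx,y+20*vy),.095)-cast(p,(x,y),.095);print("yaw",np.degrees(np.arctan2(q[1],q[0])),cast(p,(x,y),.09))
print("dial",cast(p,(264.5,200.5),.055))
E
```

```text
[265.10496454 208.56453901] [257 182  17  54 705] ((265.11480712890625, 208.3354949951172), (14.035625457763672, 53.356014251708984), 3.9451863765716553)
yaw -47.60604389044146 [0.57290363 0.16742577 0.09      ]
dial [0.57393941 0.16669719 0.055     ]
```

```bash
python3 - <<'E'
from cell import env
from h import *
print(goto(env.get_obs(),[.574,.1655,.064],45))
E
```

```text
(array([0.0116, 0.0213, 0.1463]), array([-1.34,  0.8 ,  1.37]))
```

{"op": "carry_out", "data": {"plan": [{"grip": 0,"dp": [0.006,0.011,0.012],"rotation": [-1.3,0.8,1.4]},{"grip": 0,"dp": [0.006,0.011,0.012],"rotation": [0,0,0]},{"grip": 0,"dp": [0,0,0.02],"rotation": [0,0,0]},{"grip": 0,"dp": [0,0,0.02],"rotation": [0,0,0]},{"grip": 0,"dp": [0,0,0.01],"rotation": [0,0,0]},{"grip": 0,"dp": [0,0,0],"rotation": [0,0,0]}]}}

```text
time_s: 3.65
tool_pos: [0.5799, 0.1635, 0.134]
tool_rot: [179.9, -0.1, 43.6]
force: [-0.2, -0.4, -0.4]
grip_width: 0.0869
```

```bash
python3 - <<'E'
from cell import env
from h import *
o=env.get_obs();p=env.camera_params("wrist");a=cv2.cvtColor(env.read_camera("wrist"),cv2.COLOR_RGB2BGR);cv2.imwrite("pics/w2.png",a)
np.save("w2.npy",p,allow_pickle=True)
print(o["tool_pos"],o["tool_rot"],o["qpos"],goto(o,[.574,.1655,.064],45))
for z in(.055,.097):print(proj(p,[.574,.1655,z]))
E
```

```text
[0.57991927 0.16347202 0.13396451] [ 1.79889939e+02 -8.22102445e-02  4.35962321e+01] [ 27.92544953  26.78198374 -58.77327345  95.13605938  24.0344502
  71.68878047   7.77231231] (array([-0.003 , -0.0057,  0.0699]), array([ 0.11, -0.08, -1.4 ]))
[248.13862058 193.82519007]
[247.26014844 210.10684767]
```

View pics/w2.png

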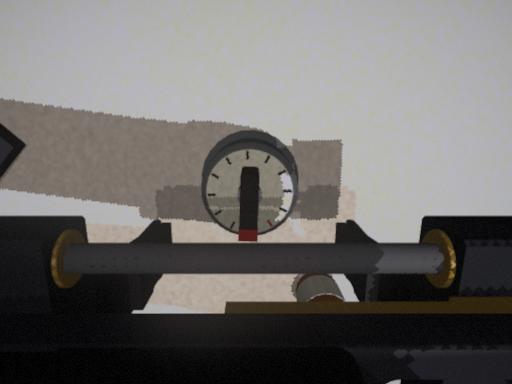

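```bash
python3 - <<'E'
from cell import env
from h import *
p=np.load("w2.npy",allow_pickle=True).item();o=env.get_obs()
c=cast(p,(250.3,191.8),.055);r=cast(p,(248.5,231),.097);k=cast(p,(250,167),.097)
print(c,r,k,(r+k)/2,np.degrees(np.arctan2(*(r-k)[1::-1])),goto(o,[*c[:2],.064],45))
E
```

```text
[0.57409844 0.16780732 0.055     ] [0.58439012 0.15567868 0.097     ] [0.55599888 0.18703885 0.097     ] [0.5701945  0.17135876 0.097     ] -47.84458098101837 (array([-0.0017, -0.0075,  0.0708]), array([ 0.14, -0.12, -1.39]))
```

{"op": "carry_out", "data": {"plan": [{"grip": 0,"dp": [-0.001,-0.004,0.015],"rotation": [0,0,0]},{"grip": 0,"dp": [-0.001,-0.003,0.015],"rotation": [0,0,0]},{"grip": 0,"dp": [0,0,0.015],"rotation": [0,0,0]},{"grip": 0,"dp": [0,0,0.01],"rotation": [0,0,0]},{"grip": 0,"dp": [0,0,0.005],"rotation": [0,0,0]},{"grip": 0,"dp": [0,0,0],"rotation": [0,0,0]}]}}

```text
time_s: 4.2
tool_pos: [0.5779, 0.1687, 0.0778]
tool_rot: [179.6, -0.5, 43.3]
force: [0.4, -0.0, -0.4]
grip_width: 0.0871
```

```bash
python3 - <<'E'
from cell import env
from h import *
o=env.get_obs()
print(o["tool_pos"],o["tool_rot"],o["qpos"],goto(o,[.574,.167,.064],44))
E
```

```text
[0.57787476 0.1687232  0.0777702 ] [179.58591143  -0.52423555  43.25368005] [ 25.90683896  29.54232527 -56.66205014  98.79930584  27.12430347
  65.81035034   4.67994647] (array([-0.0041, -0.0015,  0.0137]), array([ 0.42, -0.52, -0.75]))
```

Small correction, then close gently.

{"op": "carry_out", "data": {"plan": [{"grip": 0,"dp": [-0.004,-0.0015,0.008],"rotation": [0.4,-0.5,0]},{"grip": 0,"dp": [0,0,0.006],"rotation": [0,0,0]},{"grip": 0.5,"dp": [0,0,0],"rotation": [0,0,0]},{"grip": 1,"dp": [0,0,0],"rotation": [0,0,0]},{"grip": 1,"dp": [0,0,0],"rotation": [0,0,0]},{"grip": 1,"dp": [0,0,0],"rotation": [0,0,0]},{"grip": 1,"dp": [0,0,0],"rotation": [0,0,0]},{"grip": 1,"dp": [0,0,0],"rotation": [0,0,0]}], "force": 20}}

```text
time_s: 4.87
tool_pos: [0.5758, 0.1672, 0.0648]
tool_rot: [179.9, -0.2, 43.2]
force: [-0.2, 0.1, 0.4]
grip_width: 0.0547
```

```bash
cat > st.py <<'E'
from cell import env
from h import *
import sys
o=env.get_obs()
for k in("time_s","tool_pos","tool_rot","qpos","force","wrist_torque","grip_width"):print(k,np.round(o[k],4))
if len(sys.argv)>4: print(goto(o,list(map(float,sys.argv[1:4])),float(sys.argv[4])))
E
python3 st.py .574 .167 .064 45
```

```text
time_s 4.8667
tool_pos [0.5758 0.1672 0.0648]
tool_rot [ 1.799316e+02 -1.599000e-01  4.316110e+01]
qpos [ 25.5644  30.4664 -56.0881  99.311   27.6644  65.0886   4.3069]
force [-0.1887  0.1193  0.3848]
wrist_torque [ 0.0223 -0.1431  0.0186]
grip_width 0.0547
(array([-0.0015, -0.001 ,  0.0008]), array([ 0.07, -0.16, -1.84]))
```

{"op": "carry_out", "data": {"plan": [{"grip": 1,"dp": [-0.0015,-0.001,0.001],"rotation": [0,0,0]},{"grip": 1,"dp": [0,0,0],"rotation": [0,0,0]},{"grip": 1,"dp": [0,0,0],"rotation": [0,0,0]},{"grip": 1,"dp": [0,0,0],"rotation": [0,0,0]},{"grip": 1,"dp": [0,0,0],"rotation": [0,0,0]},{"grip": 1,"dp": [0,0,0],"rotation": [0,0,0]},{"grip": 1,"dp": [0,0,0],"rotation": [0,0,0]},{"grip": 1,"dp": [0,0,0],"rotation": [0,0,0]}], "force": 20}}

```text
time_s: 5.53
tool_pos: [0.5733, 0.1663, 0.0642]
tool_rot: [179.9, -0.1, 43.2]
force: [0.0, -0.8, -0.3]
grip_width: 0.0153
```

{"op": "carry_out", "data": {"plan": [{"grip": 1,"dp": [0,0,0],"rotation": [0,0,0]},{"grip": 1,"dp": [0,0,0],"rotation": [0,0,0]},{"grip": 1,"dp": [0,0,0],"rotation": [0,0,3]},{"grip": 1,"dp": [0,0,0],"rotation": [0,0,5]}], "force": 20}}

```text
time_s: 5.87
tool_pos: [0.5734, 0.1664, 0.0642]
tool_rot: [179.9, -0.1, 35.0]
force: [-1.1, -0.4, 0.5]
grip_width: 0.0153
```

```bash
python3 st.py .574 .167 .064 38
```

```text
time_s 5.8667
tool_pos [0.5734 0.1664 0.0642]
tool_rot [ 1.799313e+02 -8.250000e-02  3.499930e+01]
qpos [ 24.6559  29.5092 -54.5568  99.6696  26.4372  64.5962  -3.0656]
force [-1.0525 -0.4489  0.5205]
wrist_torque [-0.1206  0.0038  0.0996]
grip_width 0.0153
(array([ 0.0009, -0.0002,  0.0002]), array([ 0.07, -0.08, -3.  ]))
```

{"op": "carry_out", "data": {"plan": [{"grip": 1,"dp": [0,0,0],"rotation": [0,0,7]},{"grip": 1,"dp": [0,0,0],"rotation": [0,0,7]},{"grip": 1,"dp": [0,0,0],"rotation": [0,0,7]},{"grip": 1,"dp": [0,0,0],"rotation": [0,0,7]},{"grip": 1,"dp": [0,0,0],"rotation": [0,0,7]},{"grip": 1,"dp": [0,0,0],"rotation": [0,0,7]},{"grip": 1,"dp": [0,0,0],"rotation": [0,0,7]},{"grip": 1,"dp": [0,0,0],"rotation": [0,0,7]}], "force": 30}}

```text
time_s: 6.53
tool_pos: [0.5738, 0.1664, 0.0642]
tool_rot: [-179.9, -0.1, -22.5]
force: [-0.4, -0.8, -0.3]
grip_width: 0.0144
```

```bash
python3 st.py .574 .167 .064 -20
```

```text
time_s 6.5333
tool_pos [0.5738 0.1664 0.0642]
tool_rot [-1.799305e+02 -1.489000e-01 -2.246870e+01]
qpos [ 16.5913  25.2261 -43.2797  99.9086  19.321   62.3865 -55.4878]
force [-0.4262 -0.8279 -0.3118]
wrist_torque [-0.1341  0.0526  0.0944]
grip_width 0.0144
(array([-0.0001, -0.0006,  0.0002]), array([-0.07, -0.15, -2.47]))
```

{"op": "carry_out", "data": {"plan": [{"grip": 1,"dp": [0,0,0],"rotation": [0,0,7]},{"grip": 1,"dp": [0,0,0],"rotation": [0,0,7]},{"grip": 1,"dp": [0,0,0],"rotation": [0,0,7]},{"grip": 1,"dp": [0,0,0],"rotation": [0,0,7]},{"grip": 1,"dp": [0,0,0],"rotation": [0,0,7]},{"grip": 1,"dp": [0,0,0],"rotation": [0,0,7]},{"grip": 1,"dp": [0,0,0],"rotation": [0,0,7]},{"grip": 1,"dp": [0,0,0],"rotation": [0,0,7]}]}}

```text
time_s: 7.2
tool_pos: [0.5741, 0.166, 0.0642]
tool_rot: [-179.8, -0.1, -79.8]
force: [-1.1, -0.2, 0.3]
grip_width: 0.0148
```

```bash
python3 st.py .574 .167 .064 -78
```

```text
time_s 7.2
tool_pos [0.5741 0.166  0.0642]
tool_rot [-1.797864e+02 -1.236000e-01 -7.976200e+01]
qpos [   8.4611   22.5328  -32.8311  100.1964   13.9154   61.1244 -108.878 ]
force [-1.1354 -0.2305  0.3036]
wrist_torque [-0.1473  0.1664  0.0468]
grip_width 0.0148
(array([-0.001 , -0.    ,  0.0002]), array([-0.21, -0.13, -1.76]))
```

{"op": "carry_out", "data": {"plan": [{"grip": 1,"dp": [0,0,0],"rotation": [0,0,7]},{"grip": 1,"dp": [0,0,0],"rotation": [0,0,6]},{"grip": 1,"dp": [0,0,0],"rotation": [0,0,5]}]}}

```text
time_s: 7.45
tool_pos: [0.5741, 0.1658, 0.0642]
tool_rot: [-179.7, -0.1, -98.5]
force: [-0.5, -0.3, -0.0]
grip_width: 0.0141
```

```bash
python3 st.py .574 .167 .064 -78
```

```text
time_s 7.45
tool_pos [0.5741 0.1658 0.0642]
tool_rot [-1.797364e+02 -9.940000e-02 -9.852630e+01]
qpos [   5.8373   21.8863  -29.5794  100.2964   12.4159   60.8464 -126.5524]
force [-0.4995 -0.2809 -0.027 ]
wrist_torque [-0.141   0.1476  0.0944]
grip_width 0.0141
(array([-0.0011,  0.0003,  0.0002]), array([ -0.24,  -0.15, -20.53]))
```

{"op": "carry_out", "data": {"plan": [{"grip": 1,"dp": [0,0,0],"rotation": [0,0,5]},{"grip": 1,"dp": [0,0,0],"rotation": [0,0,5]}]}}

```text
time_s: 7.62
tool_pos: [0.5741, 0.1658, 0.0642]
tool_rot: [-179.7, -0.1, -109.0]
force: [0.1, -0.4, 1.3]
grip_width: 0.0147
```

```bash
python3 st.py .574 .167 .064 -78
```

```text
time_s 7.6167
tool_pos [0.5741 0.1658 0.0642]
tool_rot [-1.797024e+02 -8.430000e-02 -1.089902e+02]
qpos [   4.39     21.5689  -27.8132  100.3526   11.6393   60.7135 -136.4561]
force [ 0.1033 -0.4247  1.2682]
wrist_torque [-0.1007  0.1852  0.0765]
grip_width 0.0147
(array([-0.0011,  0.0005,  0.0002]), array([ -0.27,  -0.16, -30.99]))
```

{"op": "carry_out", "data": {"plan": [{"grip": 1,"dp": [0,0,0],"rotation": [0,0,5]},{"grip": 1,"dp": [0,0,0],"rotation": [0,0,5]},{"grip": 1,"dp": [0,0,0],"rotation": [0,0,0]}]}}

```text
time_s: 7.87
tool_pos: [0.574, 0.1657, 0.0642]
tool_rot: [-179.7, -0.1, -119.6]
force: [-0.8, -0.7, 1.6]
grip_width: 0.0145
```

```bash
python3 st.py .574 .167 .064 -78
```

```text
time_s 7.8667
tool_pos [0.574  0.1657 0.0642]
tool_rot [-1.796541e+02 -7.150000e-02 -1.195644e+02]
qpos [   2.8959   21.2632  -26.0125  100.413    10.8816   60.5942 -146.489 ]
force [-0.8098 -0.7239  1.5619]
wrist_torque [-0.0846  0.1502  0.0813]
grip_width 0.0145
(array([-0.0011,  0.0007,  0.0002]), array([ -0.3 ,  -0.19, -41.56]))
```

{"op": "carry_out", "data": {"plan": [{"grip": 0,"dp": [0,0,0],"rotation": [0,0,0]},{"grip": 0,"dp": [0,0,0],"rotation": [0,0,0]},{"grip": 0,"dp": [0,0,0],"rotation": [0,0,0]},{"grip": 0,"dp": [0,0,0],"rotation": [0,0,0]},{"grip": 0,"dp": [0,0,-0.02],"rotation": [0,0,0]},{"grip": 0,"dp": [0,0,-0.03],"rotation": [0,0,0]},{"grip": 0,"dp": [0,0,-0.01],"rotation": [0,0,-7]},{"grip": 0,"dp": [0,0,0],"rotation": [0,0,-7]}]}}

```text
time_s: 8.53
tool_pos: [0.5726, 0.1669, 0.1243]
tool_rot: [-179.9, -0.1, -104.5]
force: [0.2, -0.9, -0.5]
grip_width: 0.06
```

{"op": "carry_out", "data": {"plan": [{"grip": 0,"dp": [0,0,0],"rotation": [0,0,-7]},{"grip": 0,"dp": [0,0,0],"rotation": [0,0,-7]},{"grip": 0,"dp": [0,0,0],"rotation": [0,0,-7]},{"grip": 0,"dp": [0,0,0],"rotation": [0,0,-7]},{"grip": 0,"dp": [0,0,0],"rotation": [0,0,-7]},{"grip": 0,"dp": [0,0,0],"rotation": [0,0,-7]},{"grip": 0,"dp": [0,0,0],"rotation": [0,0,-7]},{"grip": 0,"dp": [0,0,0],"rotation": [0,0,-7]}]}}

```text
time_s: 9.2
tool_pos: [0.5747, 0.1686, 0.1272]
tool_rot: [-179.7, -0.3, -47.2]
force: [1.2, 0.4, -0.0]
grip_width: 0.0866
```

{"op": "carry_out", "data": {"plan": [{"grip": 0,"dp": [0,0,0],"rotation": [0,0,-7]},{"grip": 0,"dp": [0,0,0],"rotation": [0,0,-7]},{"grip": 0,"dp": [0,0,0],"rotation": [0,0,-7]},{"grip": 0,"dp": [0,0,0],"rotation": [0,0,-7]},{"grip": 0,"dp": [0,0,0],"rotation": [0,0,-7]},{"grip": 0,"dp": [0,0,0],"rotation": [0,0,-7]},{"grip": 0,"dp": [0,0,0],"rotation": [0,0,-7]},{"grip": 0,"dp": [0,0,0],"rotation": [0,0,-7]}]}}

```text
time_s: 9.87
tool_pos: [0.5753, 0.1694, 0.1274]
tool_rot: [-179.9, -0.5, 10.1]
force: [0.2, 0.2, 0.3]
grip_width: 0.0869
```

{"op": "carry_out", "data": {"plan": [{"grip": 0,"dp": [0,0,0],"rotation": [0,0,-7]},{"grip": 0,"dp": [0,0,0],"rotation": [0,0,-7]},{"grip": 0,"dp": [0,0,0],"rotation": [0,0,-7]},{"grip": 0,"dp": [0,0,0],"rotation": [0,0,-7]},{"grip": 0,"dp": [0,0,0],"rotation": [0,0,-7]},{"grip": 0,"dp": [0,0,0],"rotation": [0,0,-7]},{"grip": 0,"dp": [0,0,0],"rotation": [0,0,-7]}]}}

```text
time_s: 10.45
tool_pos: [0.5761, 0.1697, 0.1279]
tool_rot: [179.6, -0.6, 60.2]
force: [0.3, -0.3, 0.6]
grip_width: 0.0872
```

```bash
python3 st.py .574 .166 .064 60.4; python3 - <<'E'
from cell import env
from h import *
p=env.camera_params("wrist");a=cv2.cvtColor(env.read_camera("wrist"),cv2.COLOR_RGB2BGR);cv2.imwrite("pics/w3.png",a)
E
```

```text
time_s 10.45
tool_pos [0.5761 0.1697 0.1279]
tool_rot [179.5932  -0.5587  60.2362]
qpos [ 26.3538  25.434  -56.6461  96.346   22.5179  69.7801  24.7863]
force [ 0.325  -0.2625  0.6217]
wrist_torque [ 0.1154 -0.1332  0.0343]
grip_width 0.0872
(array([-0.0049, -0.0004,  0.0638]), array([ 0.41, -0.56, -0.17]))
```

View pics/w3.png

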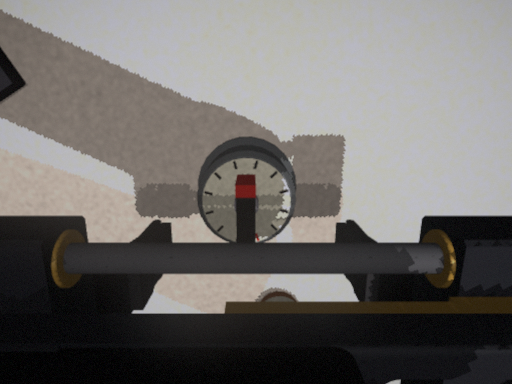

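The key is aligned with the jaws, with its red end now on the far side at (245,186), so it stayed where I let go. I'll regrip and finish winding.

{"op": "carry_out", "data": {"plan": [{"grip": 0,"dp": [-0.0025,0,0.016],"rotation": [0.4,-0.5,0]},{"grip": 0,"dp": [-0.0025,0,0.016],"rotation": [0,0,0]},{"grip": 0,"dp": [0,0,0.016],"rotation": [0,0,0]},{"grip": 0.4,"dp": [0,0,0.012],"rotation": [0,0,0]},{"grip": 1,"dp": [0,0,0.005],"rotation": [0,0,0]},{"grip": 1,"dp": [0,0,0],"rotation": [0,0,0]},{"grip": 1,"dp": [0,0,0],"rotation": [0,0,0]},{"grip": 1,"dp": [0,0,0],"rotation": [0,0,0]}], "force": 30}}

```text
time_s: 11.17
tool_pos: [0.5739, 0.1646, 0.0569]
tool_rot: [-179.9, -0.0, 59.7]
force: [-0.4, 0.5, -0.2]
grip_width: 0.0615
```

```bash
python3 st.py .574 .166 .064 60.4
```

```text
time_s 11.1667
tool_pos [0.5739 0.1646 0.0569]
tool_rot [-1.798632e+02 -1.660000e-02  5.968170e+01]
qpos [ 24.169   29.863  -53.6175  99.8414  26.3531  63.9804  21.914 ]
force [-0.4063  0.4699 -0.1703]
wrist_torque [ 0.0146 -0.118  -0.0392]
grip_width 0.0615
(array([ 0.0013, -0.0006, -0.0071]), array([-0.14, -0.02, -0.72]))
```

{"op": "carry_out", "data": {"plan": [{"grip": 1,"dp": [0.001,-0.0005,-0.007],"rotation": [0,0,0]},{"grip": 1,"dp": [0,0,0],"rotation": [0,0,0]},{"grip": 1,"dp": [0,0,0],"rotation": [0,0,0]},{"grip": 1,"dp": [0,0,0],"rotation": [0,0,0]},{"grip": 1,"dp": [0,0,0],"rotation": [0,0,0]},{"grip": 1,"dp": [0,0,0],"rotation": [0,0,0]},{"grip": 1,"dp": [0,0,0],"rotation": [0,0,0]},{"grip": 1,"dp": [0,0,0],"rotation": [0,0,0]}]}}

```text
time_s: 11.83
tool_pos: [0.5752, 0.1651, 0.0682]
tool_rot: [179.9, 0.0, 59.6]
force: [-2.4, -3.6, 2.2]
grip_width: 0.0117
```

{"op": "carry_out", "data": {"plan": [{"grip": 1,"dp": [0,0,0],"rotation": [0,0,0]},{"grip": 1,"dp": [0,0,0],"rotation": [0,0,0]},{"grip": 1,"dp": [0,0,0],"rotation": [0,0,0]},{"grip": 1,"dp": [0,0,0],"rotation": [0,0,3]},{"grip": 1,"dp": [0,0,0],"rotation": [0,0,4]}]}}

```text
time_s: 12.25
tool_pos: [0.5751, 0.1648, 0.0683]
tool_rot: [179.9, 0.0, 52.5]
force: [-1.7, -1.5, 2.1]
grip_width: 0.0119
```

```bash
python3 st.py .574 .166 .064 60.4
```

```text
time_s 12.25
tool_pos [0.5751 0.1648 0.0683]
tool_rot [1.799013e+02 3.260000e-02 5.246970e+01]
qpos [ 23.4091  28.5212 -52.6093  99.2842  24.9327  64.67    15.6554]
force [-1.723  -1.4585  2.1203]
wrist_torque [-0.2483  0.1118  0.095 ]
grip_width 0.0119
(array([ 0.0003, -0.0016,  0.0043]), array([ 0.1 ,  0.04, -7.93]))
```

{"op": "carry_out", "data": {"plan": [{"grip": 1,"dp": [0,0,0],"rotation": [0,0,4]},{"grip": 1,"dp": [0,0,0],"rotation": [0,0,4]}]}}

```text
time_s: 12.42
tool_pos: [0.5749, 0.1647, 0.0683]
tool_rot: [179.9, 0.1, 44.1]
force: [-0.6, -0.6, 0.7]
grip_width: 0.0121
```

```bash
python3 st.py|egrep 'rot|torq|wid'
```

```text
tool_rot [1.798974e+02 5.460000e-02 4.412550e+01]
wrist_torque [-0.2107  0.0536  0.387 ]
grip_width 0.0121
```

{"op": "carry_out", "data": {"plan": [{"grip": 1,"dp": [0,0,0],"rotation": [0,0,4]},{"grip": 1,"dp": [0,0,0],"rotation": [0,0,4]}]}}

```text
time_s: 12.58
tool_pos: [0.5749, 0.1645, 0.0683]
tool_rot: [179.8, 0.1, 35.9]
force: [-0.4, -1.3, 0.6]
grip_width: 0.0126
```

```bash
python3 st.py|egrep 'rot|torq|wid'
```

```text
tool_rot [1.798195e+02 6.510000e-02 3.591920e+01]
wrist_torque [-0.2478  0.0055  0.6946]
grip_width 0.0126
```

{"op": "carry_out", "data": {"plan": [{"grip": 0,"dp": [0,0,0],"rotation": [0,0,0]},{"grip": 0,"dp": [0,0,0],"rotation": [0,0,0]},{"grip": 0,"dp": [0,0,0],"rotation": [0,0,0]},{"grip": 0,"dp": [0,0,0],"rotation": [0,0,0]},{"grip": 0,"dp": [0,0,-0.02],"rotation": [0,0,0]},{"grip": 0,"dp": [0,0,-0.03],"rotation": [0,0,0]},{"grip": 0,"dp": [0,0,-0.03],"rotation": [0,0,0]},{"grip": 0,"dp": [0,0,-0.01],"rotation": [0,0,0]}]}}

```text
time_s: 13.25
tool_pos: [0.5722, 0.1655, 0.1566]
tool_rot: [-179.8, 0.4, 36.3]
force: [1.6, 1.2, 0.4]
grip_width: 0.0582
```

```bash
python3 st.py; python3 - <<'E'
from cell import env
from h import *
o=env.get_obs();p=env.camera_params("wrist");a=cv2.cvtColor(env.read_camera("wrist"),cv2.COLOR_RGB2BGR);cv2.imwrite("pics/w4.png",a)
h=cv2.cvtColor(a,cv2.COLOR_BGR2HSV).astype(int);H,S,V=h[...,0],h[...,1],h[...,2]
for c,s,_ in blobs(((H<6)|(H>174))&(S>140)&(V>60),30):
    q=cast(p,c,.094);print("red",c,s,q,np.degrees(np.arctan2(q[1]-.1665,q[0]-.574)))
E
```

```text
time_s 13.25
tool_pos [0.5722 0.1655 0.1566]
tool_rot [-179.7747    0.3565   36.329 ]
qpos [ 23.6185  22.1937 -52.2236  94.3213  18.0347  72.8843   4.2825]
force [1.5853 1.1596 0.4415]
wrist_torque [ 0.0539 -0.2332  0.0334]
grip_width 0.0582
red [249.69936709 180.35759494] [241 170  19  21 316] [0.55854908 0.1804004  0.094     ] 138.02391843078664
```

View pics/w4.png

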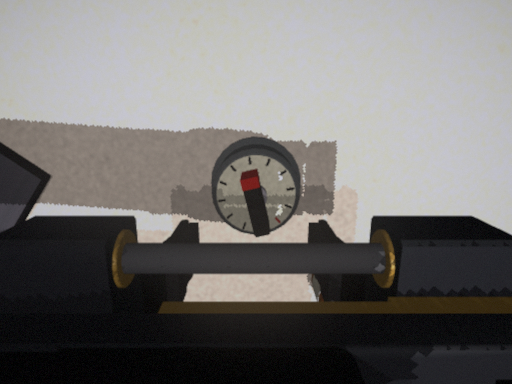

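```bash
python3 st.py .43 -.231 .2 36.3|tail -1
```

```text
(array([-0.3499,  0.2349, -0.0418]), array([-0.18,  0.3 ,  0.01]))
```

{"op": "carry_out", "data": {"plan": [{"grip": 0,"dp": [-0.032,0.021,-0.008],"rotation": [0,0,0]},{"grip": 0,"dp": [-0.032,0.021,-0.008],"rotation": [0,0,0]},{"grip": 0,"dp": [-0.032,0.021,-0.008],"rotation": [0,0,0]},{"grip": 0,"dp": [-0.032,0.021,-0.008],"rotation": [0,0,0]},{"grip": 0,"dp": [-0.032,0.021,-0.004],"rotation": [0,0,0]},{"grip": 0,"dp": [-0.032,0.021,-0.004],"rotation": [0,0,0]},{"grip": 0,"dp": [-0.032,0.021,0],"rotation": [0,0,0]},{"grip": 0,"dp": [-0.032,0.021,0],"rotation": [0,0,0]}]}}

```text
time_s: 13.97
tool_pos: [0.4634, -0.1203, 0.1897]
tool_rot: [-179.2, 0.0, 37.7]
force: [0.2, -0.8, 0.1]
grip_width: 0.0871
```

{"op": "carry_out", "data": {"plan": [{"grip": 0,"dp": [-0.032,0.021,0],"rotation": [0,0,0]},{"grip": 0,"dp": [-0.032,0.021,0],"rotation": [0,0,0]},{"grip": 0,"dp": [-0.02,0.015,0],"rotation": [0,0,7]},{"grip": 0,"dp": [0,0,0],"rotation": [0,0,7]},{"grip": 0,"dp": [0,0,0],"rotation": [0,0,7]},{"grip": 0,"dp": [0,0,0],"rotation": [0,0,7]},{"grip": 0,"dp": [0,0,0],"rotation": [0,0,7]},{"grip": 0,"dp": [0,0,0],"rotation": [0,0,7]}]}}

```text
time_s: 14.63
tool_pos: [0.4179, -0.2347, 0.1789]
tool_rot: [-179.4, 1.2, -5.5]
force: [0.1, 0.3, -0.2]
grip_width: 0.0869
```

{"op": "carry_out", "data": {"plan": [{"grip": 0,"dp": [0,0,0],"rotation": [0,0,7]},{"grip": 0,"dp": [0,0,0],"rotation": [0,0,7]},{"grip": 0,"dp": [0,0,0],"rotation": [0,0,7]},{"grip": 0,"dp": [0,0,0],"rotation": [0,0,7]},{"grip": 0,"dp": [0,0,0],"rotation": [0,0,7]},{"grip": 0,"dp": [0,0,0],"rotation": [0,0,7]},{"grip": 0,"dp": [0,0,0],"rotation": [0,0,7]},{"grip": 0,"dp": [0,0,0],"rotation": [0,0,7]}]}}

```text
time_s: 15.3
tool_pos: [0.4126, -0.2336, 0.1678]
tool_rot: [179.0, 1.8, -62.7]
force: [-0.2, 0.8, 0.5]
grip_width: 0.0873
```

```bash
python3 st.py .438 -.231 .15 -76.6; python3 - <<'E'
from cell import env
from h import *
p=env.camera_params("wrist");a=cv2.cvtColor(env.read_camera("wrist"),cv2.COLOR_RGB2BGR);cv2.imwrite("pics/w5.png",a)
np.save("w5.npy",p,allow_pickle=True)
h=cv2.cvtColor(a,cv2.COLOR_BGR2HSV).astype(int);H,S,V=h[...,0],h[...,1],h[...,2]
for c,s,l in blobs((H>7)&(H<22)&(S>170)&(V>90),60): print("or",c,s,cast(p,c,.09),cv2.minAreaRect(np.argwhere(l)[:,::-1].astype(np.float32)))
E
```

```text
time_s 15.3
tool_pos [ 0.4126 -0.2336  0.1678]
tool_rot [178.9975   1.8072 -62.7416]
qpos [ 62.9163   2.3753 -36.9006 108.6947   1.2119  71.4577 -37.118 ]
force [-0.1723  0.7707  0.4865]
wrist_torque [-0.0424 -0.0123 -0.0286]
grip_width 0.0873
(array([ 0.0098, -0.0241,  0.017 ]), array([ 1.22,  1.68, 13.87]))
or [268.68921569 166.95490196] [ 245  150   48   34 1020] [ 0.43853196 -0.2292586   0.09      ] ((269.04718017578125, 166.58489990234375), (45.741065979003906, 24.175457000732422), 15.945395469665527)
```

View pics/w5.png

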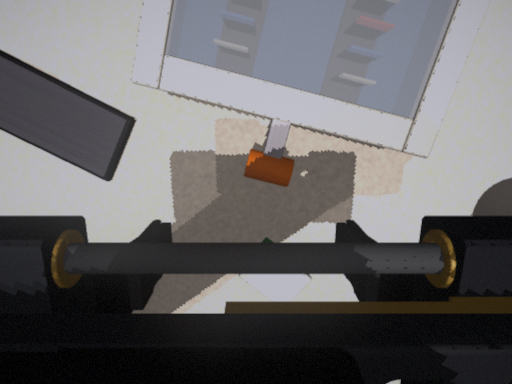

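{"op": "carry_out", "data": {"plan": [{"grip": 0,"dp": [0,0,0],"rotation": [1.2,1.7,7]},{"grip": 0,"dp": [0,0,0],"rotation": [0,0,7]},{"grip": 0,"dp": [0,0,0],"rotation": [0,0,0]}]}}

```text
time_s: 15.6
tool_pos: [0.4112, -0.2331, 0.1642]
tool_rot: [179.9, 0.4, -76.4]
force: [-0.7, 0.8, -0.1]
grip_width: 0.0869
```

```bash
python3 st.py .4385 -.23 .12 -77; python3 - <<'E'
from cell import env
from h import *
p=env.camera_params("wrist");a=cv2.cvtColor(env.read_camera("wrist"),cv2.COLOR_RGB2BGR)
h=cv2.cvtColor(a,cv2.COLOR_BGR2HSV).astype(int);H,S,V=h[...,0],h[...,1],h[...,2]
for c,s,l in blobs((H>7)&(H<22)&(S>170)&(V>90)&(np.arange(384)[:,None]<215),60):
    r=cv2.minAreaRect(np.argwhere(l)[:,::-1].astype(np.float32));print("or",c,s,cast(p,c,.09),r)
E
```

```text
time_s 15.6
tool_pos [ 0.4112 -0.2331  0.1642]
tool_rot [179.8567   0.3573 -76.4396]
qpos [ 63.1467   0.7122 -36.5563 110.474    0.2603  69.294  -49.9407]
force [-0.683   0.7596 -0.0673]
wrist_torque [-0.0003  0.0533  0.0221]
grip_width 0.0869
(array([ 0.0036, -0.0274,  0.0442]), array([0.15, 0.36, 0.56]))
or [259.31173709 165.30140845] [ 236  153   47   26 1065] [ 0.43872175 -0.22940797  0.09      ] ((259.0, 165.5), (25.0, 46.0), 90.0)
```

{"op": "carry_out", "data": {"plan": [{"grip": 0,"dp": [0.002,-0.014,0.01],"rotation": [0,0.3,0.3]},{"grip": 0,"dp": [0.002,-0.014,0.01],"rotation": [0,0,0]},{"grip": 0,"dp": [0,0,0.01],"rotation": [0,0,0]},{"grip": 0,"dp": [0,0,0],"rotation": [0,0,0]}]}}

```text
time_s: 15.98
tool_pos: [0.4388, -0.2307, 0.1316]
tool_rot: [179.7, 0.1, -75.4]
force: [-0.6, 0.4, 0.0]
grip_width: 0.087
```

```bash
python3 st.py .4385 -.2295 .067 -76.6
```

```text
time_s 15.9833
tool_pos [ 0.4388 -0.2307  0.1316]
tool_rot [ 1.797451e+02  9.560000e-02 -7.541530e+01]
qpos [ 60.9074   6.0746 -37.9806 109.8752   4.187   65.6483 -54.078 ]
force [-0.6406  0.3916  0.0198]
wrist_torque [ 0.0072  0.1111 -0.0385]
grip_width 0.087
(array([-0.0011, -0.0003,  0.0646]), array([0.26, 0.09, 1.18]))
```

{"op": "carry_out", "data": {"plan": [{"grip": 0,"dp": [-0.001,0,0.016],"rotation": [0.2,0,1.2]},{"grip": 0,"dp": [0,0,0.016],"rotation": [0,0,0]},{"grip": 0,"dp": [0,0,0.016],"rotation": [0,0,0]},{"grip": 0,"dp": [0,0,0.008],"rotation": [0,0,0]},{"grip": 0,"dp": [0,0,0],"rotation": [0,0,0]}]}}

```text
time_s: 16.4
tool_pos: [0.436, -0.2304, 0.0732]
tool_rot: [179.8, 0.2, -76.0]
force: [0.0, -0.5, 0.7]
grip_width: 0.0869
```

```bash
python3 st.py .4385 -.2295 .067 -76.6
```

```text
time_s 16.4
tool_pos [ 0.436  -0.2304  0.0732]
tool_rot [ 1.798238e+02  1.570000e-01 -7.596280e+01]
qpos [ 59.9605  10.0452 -37.6403 113.5902   7.1257  58.8583 -56.9394]
force [ 0.0316 -0.4699  0.6573]
wrist_torque [-0.0031  0.0606 -0.0127]
grip_width 0.0869
(array([-0.0003, -0.0027,  0.0062]), array([0.18, 0.16, 0.64]))
```

{"op": "carry_out", "data": {"plan": [{"grip": 0,"dp": [0,-0.003,0.006],"rotation": [0.2,0.1,0.6]},{"grip": 0.3,"dp": [0,0,0],"rotation": [0,0,0]},{"grip": 1,"dp": [0,0,0],"rotation": [0,0,0]},{"grip": 1,"dp": [0,0,0],"rotation": [0,0,0]},{"grip": 1,"dp": [0,0,0],"rotation": [0,0,0]},{"grip": 1,"dp": [0,0,0],"rotation": [0,0,0]},{"grip": 1,"dp": [0,0,0],"rotation": [0,0,0]},{"grip": 1,"dp": [0,0,0],"rotation": [0,0,0]}], "force": 20}}

```text
time_s: 17.07
tool_pos: [0.4406, -0.2314, 0.0703]
tool_rot: [-179.8, -0.2, -76.5]
force: [0.6, 0.1, -0.3]
grip_width: 0.0481
```

{"op": "carry_out", "data": {"plan": [{"grip": 1,"dp": [0,0,0],"rotation": [0,0,0]},{"grip": 1,"dp": [0,0,0],"rotation": [0,0,0]},{"grip": 1,"dp": [0,0,0],"rotation": [0,0,0]},{"grip": 1,"dp": [0,0,0],"rotation": [0,0,0]},{"grip": 1,"dp": [0,0,0],"rotation": [0,0,0]}], "force": 20}}

```text
time_s: 17.48
tool_pos: [0.4405, -0.2303, 0.0704]
tool_rot: [-179.8, -0.1, -76.5]
force: [-0.3, 1.0, 0.1]
grip_width: 0.0339
```

```bash
python3 st.py .4385 -.2295 .067 -76.6
```

```text
time_s 17.4833
tool_pos [ 0.4405 -0.2303  0.0704]
tool_rot [-1.798129e+02 -1.038000e-01 -7.650600e+01]
qpos [ 59.6654  10.42   -37.6464 113.5915   7.4436  58.1282 -57.9499]
force [-0.3324  1.0099  0.1432]
wrist_torque [ 0.1849  0.0582 -0.0738]
grip_width 0.0339
(array([-0.0012,  0.0018,  0.0034]), array([-0.19, -0.1 ,  0.09]))
```

{"op": "carry_out", "data": {"plan": [{"grip": 1,"dp": [0,0,-0.008],"rotation": [0,0,0]},{"grip": 1,"dp": [0,-0.001,-0.0155],"rotation": [0,0,0]},{"grip": 1,"dp": [0,-0.002,-0.0155],"rotation": [0,0,0]},{"grip": 1,"dp": [0,-0.003,-0.0155],"rotation": [0,0,0]},{"grip": 1,"dp": [0,-0.004,-0.015],"rotation": [0,0,0]},{"grip": 1,"dp": [0,-0.005,-0.015],"rotation": [0,0,0]},{"grip": 1,"dp": [0,-0.003,-0.007],"rotation": [0,0,0]},{"grip": 1,"dp": [0,0,0],"rotation": [0,0,0]}], "force": 25}}

```text
time_s: 18.15
tool_pos: [0.4584, -0.226, 0.1651]
tool_rot: [-179.7, -0.1, -76.5]
force: [2.7, -0.6, -5.6]
grip_width: 0.0335
```

```bash
cat > lid.py <<'E'
from cell import env
from h import *
o=env.get_obs();y=np.radians(-76.5);b=np.array([-np.sin(y),np.cos(y)])
d=o["tool_pos"]-np.array([.4405,-.2303,.0704]); inw,up=d[:2]@b,d[2]
print("inward",inw,"up",up,"angle from up",np.degrees(np.arcsin(up/.24)),"inward expected",.24-np.sqrt(.0576-up*up))
E
python3 lid.py;python3 st.py
```

```text
inward 0.018419309413903396 up 0.09466805316878478 angle from up 23.231690200419795 inward expected 0.019459845585362512
time_s 18.15
tool_pos [ 0.4584 -0.226   0.1651]
tool_rot [-1.796634e+02 -9.610000e-02 -7.645890e+01]
qpos [ 60.1545   5.7819 -38.5776 106.1133   3.7324  69.0703 -56.0538]
force [ 2.7389 -0.5635 -5.5975]
wrist_torque [ 0.0333 -0.1086 -0.0884]
grip_width 0.0335
```

{"op": "carry_out", "data": {"plan": [{"grip": 1,"dp": [0,-0.004,-0.008],"rotation": [0,0,0]},{"grip": 1,"dp": [0,-0.008,-0.015],"rotation": [0,0,0]},{"grip": 1,"dp": [0,-0.009,-0.015],"rotation": [0,0,0]},{"grip": 1,"dp": [0,-0.01,-0.014],"rotation": [0,0,0]},{"grip": 1,"dp": [0,-0.01,-0.012],"rotation": [0,0,0]},{"grip": 1,"dp": [0,-0.005,-0.005],"rotation": [0,0,0]},{"grip": 1,"dp": [0,0,0],"rotation": [0,0,0]}], "force": 25}}

```text
time_s: 18.73
tool_pos: [0.4984, -0.2165, 0.2308]
tool_rot: [179.6, 0.2, -76.6]
force: [-0.7, -0.3, -4.8]
grip_width: 0.034
```

```bash
python3 lid.py;python3 st.py; python3 - <<'E'
from cell import env
from h import *
cv2.imwrite("pics/s1.png",cv2.cvtColor(env.read_camera("scene"),cv2.COLOR_RGB2BGR));cv2.imwrite("pics/t1.png",cv2.cvtColor(env.read_camera("top"),cv2.COLOR_RGB2BGR))
a=cv2.imread("pics/s1.png")[120:290,150:370];cv2.imwrite("pics/s1c.png",cv2.resize(a,None,fx=3.5,fy=3.5,interpolation=2))
E
```

```text
inward 0.05948283358842536 up 0.1603550488218784 angle from up 41.924135794074736 inward expected 0.061432762474934954
time_s 18.7333
tool_pos [ 0.4984 -0.2165  0.2308]
tool_rot [179.5706   0.2347 -76.6255]
qpos [ 57.0789   8.4261 -39.8327  96.155    5.5281  77.9012 -60.2811]
force [-0.7149 -0.3319 -4.841 ]
wrist_torque [-0.1965  0.2093 -0.0586]
grip_width 0.034
```

View pics/s1c.png

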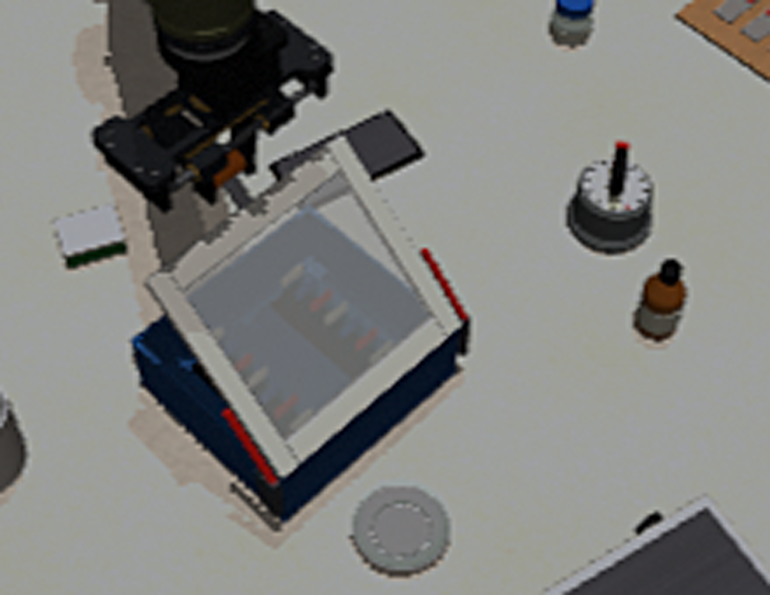

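{"op": "carry_out", "data": {"plan": [{"grip": 1,"dp": [0,-0.004,-0.004],"rotation": [0,0,0]},{"grip": 1,"dp": [0,-0.003,-0.0035],"rotation": [0,0,0]},{"grip": 1,"dp": [0,0,0],"rotation": [0,0,0]}], "force": 25}}

```text
time_s: 19.08
tool_pos: [0.5022, -0.2156, 0.2351]
tool_rot: [179.3, 0.4, -76.7]
force: [-1.7, -0.7, -3.2]
grip_width: 0.0334
```

```bash
python3 lid.py;python3 st.py; python3 - <<'E'
from cell import env
from h import *
for n in("scene","top"): cv2.imwrite(f"pics/{n}2.png",cv2.cvtColor(env.read_camera(n),cv2.COLOR_RGB2BGR))
# predicted lid front corners (top face) and bar edges for angles, from box pose
w=np.radians(13.4);bx=np.array([np.cos(w),np.sin(w),0]);by=np.array([-np.sin(w),np.cos(w),0]);z=np.array([0,0,1])
Hg=np.array([.4385,-.2300,.086])+.24*bx
out=[]
for n,x0,y0,sc in(("scene",175,140,6),("top",230,120,5)):
    a=cv2.imread(f"pics/{n}2.png")[y0:y0+120 if n=="scene" else y0+120,x0:x0+ (125 if n=="top" else 120)]
    a=cv2.resize(a,None,fx=sc,fy=sc,interpolation=cv2.INTER_CUBIC)
    cv2.imwrite(f"pics/{n}2c.png",cv2.resize(a,None,fx=.6 if n=='scene' else .64,fy=.6 if n=='scene' else .72,interpolation=3)); out.append(cv2.resize(a,(400,384 if 0 else 400)))
    p=env.camera_params(n)
    for ang in(42,45,48):
        A=np.radians(ang)
        print(n,ang,*[ (proj(p,Hg+s*.11*by+(-np.cos(A)*bx+np.sin(A)*z)*.204+h*(np.sin(A)*bx+np.cos(A)*z))-[x0,y0])*400/(125 if n=="top" else 120)*[1,1 if n=="scene" else 125/120] for s in(-1,1) for h in(-.006,.006,)])
cv2.imwrite("pics/pair.png",np.hstack(out))
E
```

```text
inward 0.06338149607521859 up 0.1646757183666711 angle from up 43.326022952812146 inward expected 0.0654093135919879
time_s 19.0833
tool_pos [ 0.5022 -0.2156  0.2351]
tool_rot [179.2655   0.3738 -76.7453]
qpos [ 56.5977   9.0518 -39.9435  95.0986   5.9574  78.8239 -60.9783]
force [-1.7414 -0.6964 -3.2312]
wrist_torque [-0.2611  0.464   0.0271]
grip_width 0.0334
scene 42 [ 54.5079243  201.54990938] [ 59.33273196 201.12585629] [240.64068617  62.21857715] [246.62876168  60.69289682]
scene 45 [ 58.77694424 201.13944675] [ 64.09030635 201.32066223] [245.94773923  60.82955728] [252.38078479  59.86767057]
scene 48 [ 63.48122287 201.2671226 ] [ 69.27760224 202.06715913] [251.65152679  59.94166032] [258.51886616  59.55879845]
top 42 [373.89538582 198.31293973] [374.07966916 185.56793017] [ 80.55586659 273.79627618] [ 77.87471058 261.74349816]
top 45 [374.07685128 187.00813015] [373.94108219 173.49119258] [ 78.17963249 263.10966535] [ 75.30024709 250.24980966]
top 48 [373.9737857  175.01395616] [373.51061044 160.76490381] [ 75.62651078 251.70260015] [ 72.55653715 238.07174327]
```

View pics/pair.png

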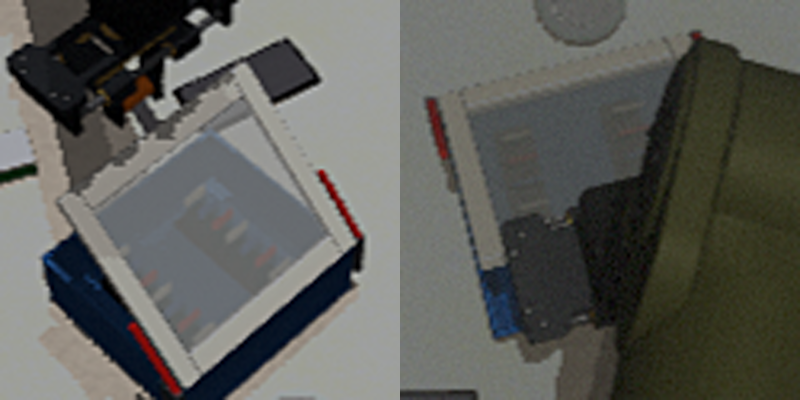

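{"op": "carry_out", "data": {"plan": [{"grip": 1,"dp": [0,-0.004,-0.0045],"rotation": [0,0,0]},{"grip": 1,"dp": [0,-0.002,-0.003],"rotation": [0,0,0]},{"grip": 1,"dp": [0,0,0],"rotation": [0,0,0]},{"grip": 1,"dp": [0,0,0],"rotation": [0,0,0]}], "force": 25}}

```text
time_s: 19.52
tool_pos: [0.5085, -0.2141, 0.2419]
tool_rot: [179.3, 0.4, -76.8]
force: [-0.3, 0.0, -5.2]
grip_width: 0.0336
```

```bash
python3 lid.py;python3 st.py
```

```text
inward 0.06991477832266846 up 0.1715044089059526 angle from up 45.61056684635202 inward expected 0.07211242533820494
time_s 19.5167
tool_pos [ 0.5085 -0.2141  0.2419]
tool_rot [179.281    0.4189 -76.7593]
qpos [ 56.0641   9.6274 -40.0938  93.7986   6.2752  79.7054 -61.6024]
force [-3.2490e-01  1.5000e-03 -5.1586e+00]
wrist_torque [-0.2564  0.2889 -0.0008]
grip_width 0.0336
```

```bash
python3 - <<'E'
from cell import env
from h import *
w=np.radians(13.4);bx=np.array([np.cos(w),np.sin(w),0]);by=np.array([-np.sin(w),np.cos(w),0]);z=np.array([0,0,1])
Hg=np.array([.4385,-.2300,.086])+.24*bx
out=[]
for n,x0,y0 in(("scene",185,150),("top",235,160)):
    p=env.camera_params(n);img=cv2.cvtColor(env.read_camera(n),cv2.COLOR_RGB2BGR);cv2.imwrite(f"pics/{n}3.png",img)
    W=80 if n=="scene" else 50; sc=400/W
    a=cv2.resize(img[y0:y0+W,x0:x0+W],(400,400),interpolation=2)
    for ang,col in((42,(255,0,255)),(45,(0,255,0)),(48,(255,255,0))):
        A=np.radians(ang);e=-np.cos(A)*bx+np.sin(A)*z;u=np.sin(A)*bx+np.cos(A)*z
        for s in(-1,1):
            q=(proj(p,Hg+s*.11*by+e*.204-.006*u)-[x0,y0]+.5)*sc
            cv2.circle(a,tuple(int(round(v)) for v in q),3,col,-1)
    out.append(a)
cv2.imwrite("pics/fin.png",np.hstack(out))
E
python3 lid.py
```

```text
inward 0.06987140054651779 up 0.17144082263145338 angle from up 45.588870656242776 inward expected 0.07204749381015316
```

View pics/fin.png

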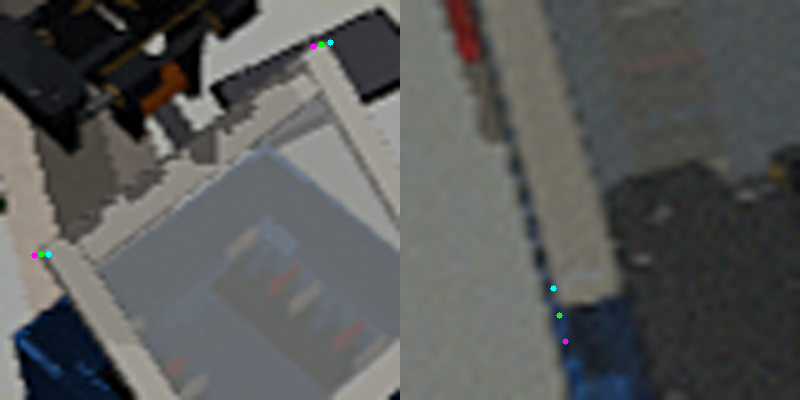

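```bash
python3 - <<'E'
from cell import env
o=env.get_obs();print(o["time_s"],o["joint_velocities"].round(2),o["tool_pos"],o["grip_width"],o["force"])
print(env.sign_off())
E
```

```text
19.6167 [ 0.02 -0.02  0.05  0.11 -0.08 -0.08 -0.  ] [ 0.50846435 -0.21408673  0.24184082] 0.03364280965939943 [-0.5830476   0.13801025 -4.47578993]
the job is handed in; nothing more can be done
None
```

The timer is fully wound and the lid is up at about 45°, still held in the gripper. I handed the job in at 19.6 s.

- **Timer:** With the box shut, I wound the key clockwise in two grips, about 175–180° in all. The reaction torque rose from about 0.09 to 0.69 N m at the stop, and the pads slipped a little past it. After I let go, the key stayed at the stop.
- **Lid:** I pinched the orange grip on its end faces with 25 N and raised the lid along its arc. The height of the tool gives 45.6° and its inward travel gives 44.9°. The lid corners in the top and scene views read about 45–46°, so the checks differ by roughly 1°.
- **Steadiness:** At hand-in the joints were at rest (at most 0.11°/s), the grip opening was steady at 33.6 mm, and the downward load was about 4.5–5 N.
- **Other things on the bench:** The bottle, dish, phone and coverslip box looked undisturbed in a scene picture taken with the lid nearly up. I didn't measure their positions before and after, and I didn't check the mug and oil jar as closely.

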